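# Twist-lock the lid of the dressing crock

## Task

The lid of the steel dressing crock is lying on it loosely, its orange lugs resting on the lip instead of in the slots. Turn it by its bar knob until the lugs drop into the slots, then press it down against the spring seal and, still pressing, twist it a quarter turn clockwise to the stop, so that on letting go every lug springs up into its notch under a green mark. Bear down as you twist so that the free-standing crock does not spin or slide (20 mm at its handles at most), and leave the bottle, bowl and shaker standing where they are.

Things in the scene. Friction and masses are not known exactly. Their poses are not given: they have to be found in the camera images.
- crock: Loose round steel crock, 150 mm across, 118 mm tall, 0.8 to 1.3 kg, on four rubber feet. Origin: centre of its underside, z up. Loop handles at +y and -y reach to 98 mm from the axis, 79 to 87 mm up. The rim's wall is 71 to 75 mm from the axis. Just inside it is an aluminium bayonet ring (see mouth), clamped tight; it may be set at any angle up to 30 degrees either way, seen but not reported.
- mouth (a point): Centre of the crock's mouth, level with the ring's top (the lip), 110 mm up. The lip runs in to 56 mm from the axis, 8 mm thick. Three slots, 30 degrees wide, 120 degrees apart, one within 30 degrees of the crock's +x. Lugs pushed below the lip go only clockwise (from above) from a slot, 91 degrees to a solid stop. Over the last 9 degrees or so the lug is in a notch, roof 105 mm up, green mark above.
- handle (a point): Middle of the crock's loop handle at +y, 94 mm from the axis, 83 mm up. How the lid resists: a white spring-loaded seal plate in the crock, top 96 mm above the underside, sinks at most 9 mm. Pushing the lid takes about 3 N to start the seal, 13 N for the 7 mm at which the lugs clear below the lip, 16 N for 9 mm. Turning it then takes about 0.4 N m; above about 0.8 N m the crock itself turns.
- lid: Loose black lid, 104 mm across, 250 g, 64 mm tall with its knob. Origin: centre of its underside, z up; flat top 16 mm above it. Underside height above the crock's underside: 102 mm at the start (lugs on the lip), 96 mm with the lugs dropped in the slots, under 89 mm when pressed enough to turn, 92 mm when sprung up in the notches (89 mm if let go short of them).
- knob_top (a point): Centre of the top of the lid's bar knob: 96 mm long along the lid's x, 20 mm wide along its y, flat sides, 16 to 64 mm above the underside; 4 mm sideways play. Three orange lugs on the lid, at 0, +120 and -120 degrees from its +x: 14 mm wide, 8 to 13 mm above the underside, reaching 64 mm from the axis. Any lug fits any slot. They start 14 to 106 degrees counter-clockwise of slots.
- squeeze_bottle: Bystander: yellow bottle with a red cap, 60 mm across, 190 mm tall, origin at the centre of its underside.
- bowl: Bystander: white bowl, 124 mm across, 55 mm tall, origin at the centre of its underside.
- shaker: Bystander: glass jar with a steel cap, 64 mm across, 105 mm tall, origin at the centre of its underside.
Mind the look-alikes: they are no part of the job. What is meant by the lid is not turquoise, and is the smaller of those in its own colour.

How it is judged:
By the outcome, as a careful person would: the job done as asked, in the order asked, and still so for the second after the job is handed in, with the robot touching nothing.
It also fails if it takes over 72 s, if anything falls off the work surface, if the arm or the gripper's body presses on something with over 40 N, if the wrist force passes 120 N, or if a joint passes its speed limit or range.

## Robot

A 6-joint arm with a two-finger parallel gripper is mounted at the origin on the work surface. World frame = base frame: x ahead of the robot, y to its left, z up, the work surface at z = 0. Lengths are in m, angles in rad, forces in N, time in s.
With the tool pointing down it reaches from about 0.25 to 0.85 m from the base axis. Payload 12.5 kg.
Tool frame: the origin (TCP) lies at the very end of the fingers, on their centre line; the grasp point (between the pads) lies 19 mm behind it (grip_point_offset is the distance from the TCP to the grasp point, in m); z points along the fingers, y is the direction in which the jaws open and shut (so a half turn about z gives the same grasp; the last joint's range is limited). The gripper opens to 93 mm and grips with 3 to 60 N. Pads are 15 mm wide; open, the fingers measure 128 mm over their backs; the gripper's body (75 mm by 188 mm) begins 65 mm behind the grasp point.
Start: joints at [1.045, 0.351, 1.652, -0, 1.139, -0.085], TCP at [0.235, 0.497, 0.219] pointing down, gripper open.
Joint ranges: [-2.75, 2.75], [-0.79, 2.1], [0.01, 2.65], [-1.57, 4.71], [0.07, 3.14], [-2.87, 2.87]. Speed limits (rad/s): [2.22, 2.22, 2.79, 3.14, 3.14, 3.14].

## Interface

Orientations are given as a unit quaternion [w, x, y, z].
In Python, from plant import observe, snapshot, hand_in, grip_point_offset gives the robot as it stands.
- The arm moves only by the tool jog_arm, never from a script. Its argument "plan" is a list of rows, each an object of numbers: "wx", "wy", "wz": the turn, a rotation vector about the tool's x, y, z in units of 5 degrees (1.0 is 5 degrees); "x", "y", "z": the shift along the tool's x, y, z in units of 30 mm (1.0 is 30 mm); "hand": the gripper's target within -1 to 1 (fully open at 1, half-way at 0, shut at -1). A call has exactly 8 rows; each row shifts and turns the commanded pose from where the row before left it, along the tool's axes as they then stand; what a row does not reach is not made up. A row lasts 1/10 s, in which the tool goes at most 50 mm and 8.59 degrees, less where a joint would pass 70% of its speed; a pose out of reach is approached as far as the arm can. A call is refused whole if a number of a shift passes 1 or a number of a turn 1, either way. A call with a gripper value outside its range is refused whole. The fingers move at their own pace and stop on an object; "force" is the grip in N (left out, the last holds). Time passes only in rows, so rows that do not move let the fingers close, or fill a call up. It gives the time, the measured TCP pose, the force and the opening at its end, in the units of the state.
- observe(): the state, without advancing time (a new reading comes with each control period).
- snapshot(name): name is "side" or "top"; returns a dict with "frame" (480x640x3 uint8, red, green, blue), "fovy" (degrees; the focal length in pixels is half the picture's height over the tangent of half this angle, whatever the lens; pixels are square), "cx", "cy" (the principal point, pixels), "R" (3x3) and "t" (3): a world point X has camera coordinates R X + t. Camera axes: x right, y down, z forward; pixel columns grow to the right and rows downward; lengths in m; the calibration is good to about 2 mm. A picture is of the moment at which its call begins. There is no depth.
- hand_in(): hands the job in, once; it reports no verdict.
The state is a dict: "t": time; "joints": joint angles; "qd": joint speeds; "effort": joint torques, N m; "tool_pos": TCP position; "ee_rot": TCP orientation; "ft_force": force on the tool from outside, world axes, zero at the start; "wrist_torque": the same for the moment, N m; "width": finger opening in m.
Only numpy, scipy, OpenCV 4.12 (cv2) and the standard library are available. Lean on these libraries where they do the work, as an engineer would, in place of code of your own. Each camera call takes 0.05 s, during which the arm holds its last target.

## Working session

There is one attempt and no reset: what is moved stays moved. The work goes in short steps, Python scripts to look and compute and a tool call to move; the robot and the scene stay as the last step left them, time stands still between calls to the robot, and variables do not carry over. Pictures are saved under pics/ and viewed, and the job is handed in when it is done.

Besides the shell and the picture viewer there is one more tool, called after "Call:" in YAML: its name, and indented under it one key for each argument. jog_arm: Moves the arm, as the interface text tells. Its arguments: {"type":"object","properties":{"plan":{"type":"array","items":{"type":"object","properties":{"wx":{"type":"number"},"wy":{"type":"number"},"wz":{"type":"number"},"x":{"type":"number"},"y":{"type":"number"},"z":{"type":"number"},"hand":{"type":"number"}}}},"force":{"type":"number"}},"required":["plan"]}

```bash
mkdir -p pics; ls
python3 - <<'E'
from plant import *
import cv2,json
print(observe(), grip_point_offset)
for n in("side","top"):
    s=snapshot(n); cv2.imwrite(f"pics/{n}0.png",s["frame"][:,:,::-1]); print(n,s["fovy"],s["cx"],s["cy"],s["R"],s["t"])
E
```

```text
pics
{'t': 0.0, 'joints': array([ 1.04537114e+00,  3.51208170e-01,  1.65243303e+00,  2.82029099e-06,
        1.13908031e+00, -8.46176820e-02]), 'qd': array([ 9.60235593e-05,  6.66458079e-04, -6.09629563e-04, -1.98396421e-04,
       -9.71423079e-04,  1.46937423e-04]), 'effort': array([ 1.44472819e-03, -4.97323179e+01, -2.85252571e+01,  6.99351286e-02,
        2.57165346e-02, -7.39787743e-05]), 'tool_pos': array([0.2344807 , 0.49713315, 0.2181134 ]), 'ee_rot': array([-1.70727139e-04,  2.18624166e-01,  9.75808975e-01, -5.37991028e-04]), 'ft_force': array([-0.37398804,  0.62622527,  0.5251574 ]), 'wrist_torque': array([ 0.00887522,  0.05746729, -0.03277031]), 'width': 0.09319591516220324} 0.0188
side 52.6411713533383 327.617601463811 242.7721931480883 [[ 0.90088733 -0.43380343 -0.01471741]
 [-0.34416727 -0.69325601 -0.63320218]
 [ 0.26448235  0.57550907 -0.77384649]] [-0.50306344  0.27399058  0.89389039]
top 57.38707279309007 318.84399881872133 239.2137123756301 [[-0.00318654 -0.99995907 -0.00846778]
 [-0.98903707  0.00440165 -0.14760185]
 [ 0.14763308  0.00790461 -0.98901061]] [0.00582784 0.56487017 1.06307594]
```

View pics/side0.png

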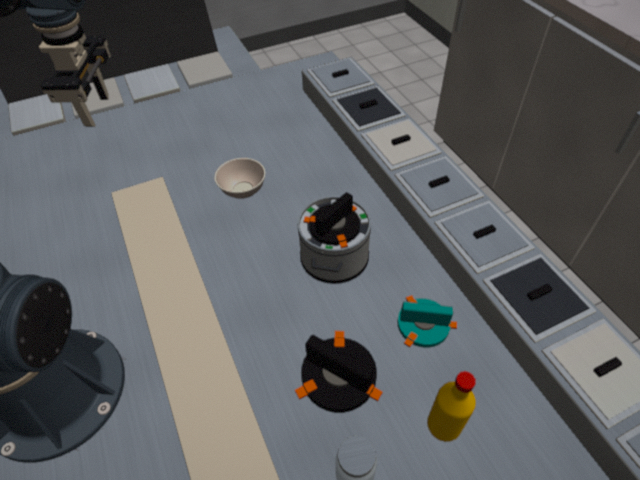

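View pics/top0.png

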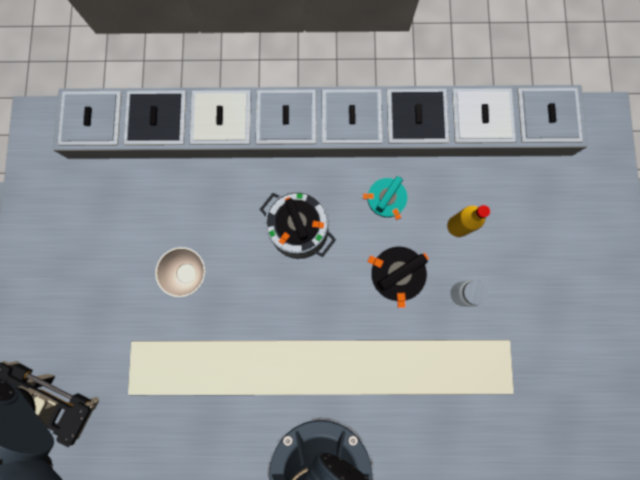

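Candidates for the lid are the black lid on the crock (top 298,223; side 335,222), the larger black lid on the table (top 399,273; side 340,373) and the turquoise lid (top 388,197; side 426,322). I choose the smaller black one, on the crock, and check it in a crop.

Run:
```python
import cv2,numpy as np
a=cv2.imread("pics/top0.png")[178:268,250:350]; b=cv2.imread("pics/side0.png")[180:290,285:385]
a=cv2.resize(a,(400,360),interpolation=cv2.INTER_CUBIC);b=cv2.resize(b,(400,440),interpolation=cv2.INTER_CUBIC)
c=np.zeros((440,800,3),np.uint8);c[:360,:400]=a;c[:,400:]=b
cv2.imwrite("pics/crop0.png",c)
```

```text
(no output)
```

View pics/crop0.png

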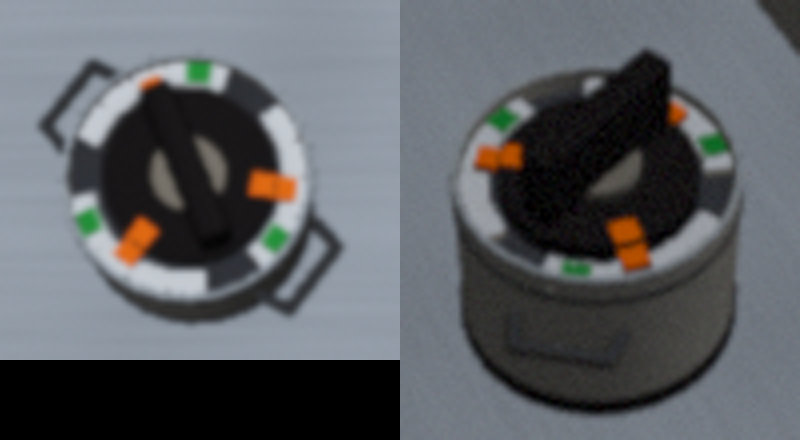

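```bash
cat > h.py <<'E'
import cv2,numpy as np
from plant import *
def K(s):
    f=s["frame"].shape[0]/2/np.tan(np.radians(s["fovy"]/2)); return f
def ray(s,px,z):
    f=K(s);px=np.atleast_2d(px).astype(float)
    d=np.c_[(px[:,0]-s["cx"])/f,(px[:,1]-s["cy"])/f,np.ones(len(px))]
    R=np.array(s["R"]);C=-R.T@np.array(s["t"]);w=d@R
    k=(z-C[2])/w[:,2]; return C+k[:,None]*w
def proj(s,X):
    c=np.atleast_2d(X)@np.array(s["R"]).T+np.array(s["t"]);f=K(s)
    return np.c_[c[:,0]/c[:,2]*f+s["cx"],c[:,1]/c[:,2]*f+s["cy"]]
def blobs(s,lo,hi,box,amin=4):
    h=cv2.cvtColor(s["frame"],cv2.COLOR_RGB2HSV);m=cv2.inRange(h,lo,hi)
    mm=np.zeros_like(m);x0,y0,x1,y1=box;mm[y0:y1,x0:x1]=m[y0:y1,x0:x1]
    n,l,st,c=cv2.connectedComponentsWithStats(mm)
    return [(c[i],st[i,4]) for i in range(1,n) if st[i,4]>=amin]
BOX={"top":(255,180,345,265),"side":(290,185,380,290)}
OR=((5,150,120),(18,255,255));GR=((45,90,60),(80,255,255))
def measure(n,zg=.110,zo=.1145,verb=True):
    s=snapshot(n)
    g=blobs(s,*GR,BOX[n]);o=blobs(s,*OR,BOX[n])
    G=[(ray(s,c,zg)[0],a) for c,a in g];O=[(ray(s,c,zo)[0],a) for c,a in o]
    return s,g,o,G,O
E
python3 - <<'E'
from h import *
np.set_printoptions(precision=4,suppress=True)
for n in("top","side"):
    s,g,o,G,O=measure(n)
    print(n);P=np.array([p for p,a in G]);
    for (c,a),(p,_) in zip(g,G):print("G",c,a,p)
    c0=P.mean(0)
    if len(P)==3:
        A=np.c_[2*P[:,:2],np.ones(3)];x=np.linalg.solve(A,(P[:,:2]**2).sum(1));print("circ",x[:2],np.sqrt(x[2]+x[0]**2+x[1]**2));c0=x
    for p,a in G:print(" g ang",np.degrees(np.arctan2(p[1]-c0[1],p[0]-c0[0])))
    for (c,a),(p,_) in zip(o,O):print("O",c,a,p,np.degrees(np.arctan2(p[1]-c0[1],p[0]-c0[0])),np.hypot(p[1]-c0[1],p[0]-c0[0]))
    # ring brightness r=63
    for r in (.060,.065):
      th=np.radians(np.arange(-180,180,6));X=np.c_[c0[0]+r*np.cos(th),c0[1]+r*np.sin(th),0*th+.11]
      q=proj(s,X);gr=cv2.cvtColor(s["frame"],cv2.COLOR_RGB2GRAY)
      v=cv2.remap(gr,q[:,0].astype(np.float32),q[:,1].astype(np.float32),cv2.INTER_LINEAR).ravel()
      print(r,[(int(round(np.degrees(t))),int(k)) for t,k in zip(th,v)])
E
```

```text
top
G [299.2308 195.1538] 26 [0.6619 0.0499 0.11  ]
G [271.5926 232.963 ] 27 [0.5702 0.1151 0.11  ]
G [318.48 237.12] 25 [0.5597 0.004  0.11  ]
circ [0.5975 0.0565] 0.06467325731199289
 g ang -5.85903352601403
 g ang 114.97999135836655
 g ang -125.7450408622027
O [287.4 198.4] 5 [0.6529 0.0779 0.1145] 21.112013840693088 0.0593740763072601
O [317.1061 224.1364] 66 [0.5901 0.0071 0.1145] -98.51419112560912 0.04992604752293172
O [284.0588 237.3824] 68 [0.5588 0.085  0.1145] 143.59346971838767 0.04812916170621202
0.06 [(-180, 192), (-174, 190), (-168, 96), (-162, 49), (-156, 51), (-150, 50), (-144, 70), (-138, 185), (-132, 145), (-126, 122), (-120, 148), (-114, 185), (-108, 183), (-102, 134), (-96, 133), (-90, 175), (-84, 196), (-78, 196), (-72, 193), (-66, 194), (-60, 196), (-54, 186), (-48, 78), (-42, 49), (-36, 48), (-30, 48), (-24, 77), (-18, 191), (-12, 150), (-6, 110), (0, 147), (6, 193), (12, 143), (18, 92), (24, 95), (30, 162), (36, 196), (42, 198), (48, 195), (54, 197), (60, 197), (66, 194), (72, 111), (78, 50), (84, 50), (90, 50), (96, 60), (102, 176), (108, 162), (114, 117), (
[... 2122 characters left out ...]
, 144)]
0.065 [(-180, 156), (-174, 157), (-168, 117), (-162, 52), (-156, 44), (-150, 50), (-144, 49), (-138, 149), (-132, 114), (-126, 85), (-120, 112), (-114, 152), (-108, 147), (-102, 78), (-96, 72), (-90, 148), (-84, 155), (-78, 156), (-72, 151), (-66, 156), (-60, 157), (-54, 139), (-48, 46), (-42, 45), (-36, 43), (-30, 47), (-24, 98), (-18, 154), (-12, 87), (-6, 71), (0, 133), (6, 155), (12, 155), (18, 130), (24, 123), (30, 16), (36, 7), (42, 11), (48, 16), (54, 16), (60, 41), (66, 135), (72, 67), (78, 56), (84, 59), (90, 62), (96, 60), (102, 134), (108, 139), (114, 73), (120, 84), (126, 155), (132, 156), (138, 136), (144, 139), (150, 132), (156, 156), (162, 157), (168, 158), (174, 156)]
```

Crop check: the black lid sits on the crock, with one lug under the far end of its bar. The slots are dark and the marks are green.

- **Crock centre:** about (0.599, 0.056), with the mark circle at radius 64 mm, which matches the given sizes.
- **Lugs:** about 22° (mod 120), so the bar's yaw is 22°.
- **Slots:** about -36° (mod 120), so the lid first turns 58° clockwise, then 91°.

I'll set the jaw axis to yaw 112°, which puts j6 at about -107° and leaves room for the whole turn.

Call:
jog_arm:
  plan:
    - {"wz": -1, "hand": 1}
    - {"wz": -1}
    - {"wz": -1}
    - {"wz": -1}
    - {"wz": -1}
    - {"wz": -1}
    - {"wz": -1}
    - {"wz": -1}

```text
invalid input
```

Call:
jog_arm:
  plan:
    - {"wz": -1}
    - {"wz": -0.5}
    - {"x": -0.3, "y": -0.96}
    - {"x": -0.3, "y": -0.96}
    - {"x": -0.3, "y": -0.96}
    - {"x": -0.3, "y": -0.96}
    - {"x": -0.3, "y": -0.96}
    - {"x": -0.3, "y": -0.96}

```text
invalid input
```

Call:
jog_arm:
  plan:
    - {"x": -0.3, "y": -0.96}
    - {"x": -0.3, "y": -0.96}
    - {"x": -0.3, "y": -0.96}
    - {"x": -0.3, "y": -0.96}
    - {"x": -0.3, "y": -0.96}
    - {"x": -0.3, "y": -0.96}
    - {"x": -0.3, "y": -0.96}
    - {"x": -0.3, "y": -0.96}

```text
invalid input
```

Call:
jog_arm:
  plan:
    - {"x": 0, "y": 0, "z": 0, "wx": 0, "wy": 0, "wz": -1, "hand": 1}
    - {"x": 0, "y": 0, "z": 0, "wx": 0, "wy": 0, "wz": -1, "hand": 1}
    - {"x": 0, "y": 0, "z": 0, "wx": 0, "wy": 0, "wz": -1, "hand": 1}
    - {"x": 0, "y": 0, "z": 0, "wx": 0, "wy": 0, "wz": -1, "hand": 1}
    - {"x": 0, "y": 0, "z": 0, "wx": 0, "wy": 0, "wz": -1, "hand": 1}
    - {"x": 0, "y": 0, "z": 0, "wx": 0, "wy": 0, "wz": -1, "hand": 1}
    - {"x": 0, "y": 0, "z": 0, "wx": 0, "wy": 0, "wz": -1, "hand": 1}
    - {"x": 0, "y": 0, "z": 0, "wx": 0, "wy": 0, "wz": -1, "hand": 1}

```text
t: 1.0
tool_pos: [0.2346, 0.4973, 0.2185]
ee_rot: [-0.0, -0.13, 0.991, -0.0]
ft_force: [0.4, -0.1, -0.5]
width: 0.093
```

Call:
jog_arm:
  plan:
    - {"x": 0, "y": 0, "z": 0, "wx": 0, "wy": 0, "wz": -1, "hand": 1}
    - {"x": 0, "y": 0, "z": 0, "wx": 0, "wy": 0, "wz": -0.4, "hand": 1}
    - {"x": -0.3, "y": -0.96, "z": 0, "wx": 0, "wy": 0, "wz": 0, "hand": 1}
    - {"x": -0.3, "y": -0.96, "z": 0, "wx": 0, "wy": 0, "wz": 0, "hand": 1}
    - {"x": -0.3, "y": -0.96, "z": 0, "wx": 0, "wy": 0, "wz": 0, "hand": 1}
    - {"x": -0.3, "y": -0.96, "z": 0, "wx": 0, "wy": 0, "wz": 0, "hand": 1}
    - {"x": -0.3, "y": -0.96, "z": 0, "wx": 0, "wy": 0, "wz": 0, "hand": 1}
    - {"x": -0.3, "y": -0.96, "z": 0, "wx": 0, "wy": 0, "wz": 0, "hand": 1}

```text
t: 1.8
tool_pos: [0.3494, 0.3559, 0.2186]
ee_rot: [-0.0, -0.189, 0.982, -0.0]
ft_force: [0.5, -0.2, -0.0]
width: 0.0928
```

Call:
jog_arm:
  plan:
    - {"x": -0.3, "y": -0.96, "z": 0, "wx": 0, "wy": 0, "wz": 0, "hand": 1}
    - {"x": -0.3, "y": -0.96, "z": 0, "wx": 0, "wy": 0, "wz": 0, "hand": 1}
    - {"x": -0.3, "y": -0.96, "z": 0, "wx": 0, "wy": 0, "wz": 0, "hand": 1}
    - {"x": -0.3, "y": -0.96, "z": 0, "wx": 0, "wy": 0, "wz": 0, "hand": 1}
    - {"x": -0.3, "y": -0.96, "z": 0, "wx": 0, "wy": 0, "wz": 0, "hand": 1}
    - {"x": -0.3, "y": -0.96, "z": 0, "wx": 0, "wy": 0, "wz": 0, "hand": 1}
    - {"x": -0.3, "y": -0.96, "z": 0, "wx": 0, "wy": 0, "wz": 0, "hand": 1}
    - {"x": -0.3, "y": -0.96, "z": 0, "wx": 0, "wy": 0, "wz": 0, "hand": 1}

```text
t: 2.6
tool_pos: [0.5016, 0.1685, 0.2186]
ee_rot: [-0.0, -0.189, 0.982, 0.0]
ft_force: [-0.1, -0.2, 0.1]
width: 0.0929
```

Call:
jog_arm:
  plan:
    - {"x": -0.32, "y": -0.94, "z": 0, "wx": 0, "wy": 0, "wz": 0, "hand": 1}
    - {"x": -0.32, "y": -0.94, "z": 0, "wx": 0, "wy": 0, "wz": 0, "hand": 1}
    - {"x": -0.32, "y": -0.94, "z": 0, "wx": 0, "wy": 0, "wz": 0, "hand": 1}
    - {"x": -0.32, "y": -0.94, "z": 0, "wx": 0, "wy": 0, "wz": 0, "hand": 1}
    - {"x": -0.32, "y": -0.94, "z": 0, "wx": 0, "wy": 0, "wz": 0, "hand": 1}
    - {"x": 0, "y": 0, "z": 0, "wx": 0, "wy": 0, "wz": 0, "hand": 1}
    - {"x": 0, "y": 0, "z": 0, "wx": 0, "wy": 0, "wz": 0, "hand": 1}
    - {"x": 0, "y": 0, "z": 0, "wx": 0, "wy": 0, "wz": 0, "hand": 1}

```text
t: 3.4
tool_pos: [0.5973, 0.0571, 0.2185]
ee_rot: [-0.0, -0.189, 0.982, 0.0]
ft_force: [0.3, 0.1, 0.5]
width: 0.0924
```

Run:
```python
from h import *
np.set_printoptions(precision=4,suppress=True)
s=snapshot("top"); print(observe()["tool_pos"])
P=ray(s,[(287.5,199.2),(303.8,238)],.166);d=P[0]-P[1];print(P,P.mean(0),np.hypot(*d[:2]),np.degrees(np.arctan2(d[1],d[0])))
im=cv2.imread("pics/top0.png")
q=cv2.resize(im[190:255,262:332],(700,650),interpolation=cv2.INTER_CUBIC)
q=np.clip(q.astype(float)*2.5,0,255).astype(np.uint8);cv2.imwrite("pics/bar0.png",q)
f=snapshot("side")["frame"][:,:,::-1]; 
q2=cv2.resize(f[120:300,240:400],(640,600*720//720),interpolation=cv2.INTER_CUBIC);cv2.imwrite("pics/side1.png",q2[:600])
```

```text
[0.5973 0.0572 0.2186]
[[0.6384 0.0734 0.166 ]
 [0.5493 0.0363 0.166 ]] [0.5938 0.0549 0.166 ] 0.09653055385503259 22.61467475683764
```

View pics/bar0.png

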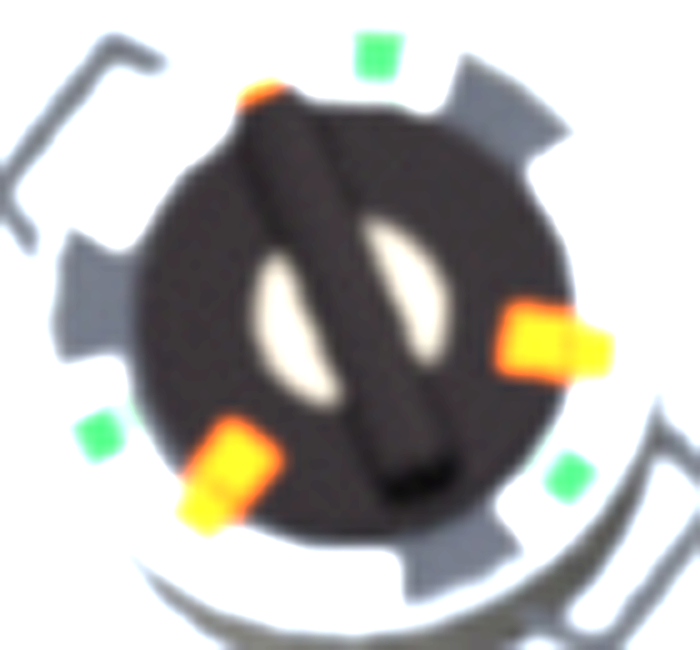

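View pics/side1.png

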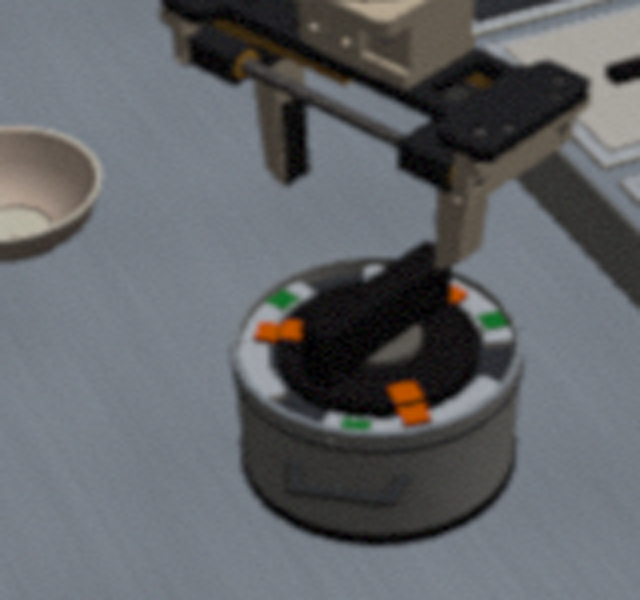

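Bar mid about (0.596, 0.055), yaw about 22.4°, length 96.5 mm (given: 96 mm). The side picture shows the jaws straddling the bar, so I descend and grip.

Call:
jog_arm:
  plan:
    - {"x": 0, "y": 0, "z": 0.5, "wx": 0, "wy": 0, "wz": 0, "hand": 1}
    - {"x": 0, "y": 0, "z": 0.5, "wx": 0, "wy": 0, "wz": 0, "hand": 1}
    - {"x": 0, "y": 0, "z": 0.5, "wx": 0, "wy": 0, "wz": 0, "hand": 1}
    - {"x": 0, "y": 0, "z": 0.5, "wx": 0, "wy": 0, "wz": 0, "hand": 1}
    - {"x": 0, "y": 0, "z": 0.5, "wx": 0, "wy": 0, "wz": 0, "hand": 1}
    - {"x": 0, "y": 0, "z": 0.5, "wx": 0, "wy": 0, "wz": 0, "hand": 1}
    - {"x": 0, "y": 0, "z": 0.2, "wx": 0, "wy": 0, "wz": 0, "hand": 1}
    - {"x": 0, "y": 0, "z": 0, "wx": 0, "wy": 0, "wz": 0, "hand": 1}

```text
t: 4.3
tool_pos: [0.5975, 0.0565, 0.1218]
ee_rot: [-0.001, -0.189, 0.982, 0.0]
ft_force: [0.5, 0.3, -0.0]
width: 0.0931
```

Call:
jog_arm:
  force: 50
  plan:
    - {"x": 0, "y": 0, "z": 0, "wx": 0, "wy": 0, "wz": 0, "hand": -0.4}
    - {"x": 0, "y": 0, "z": 0, "wx": 0, "wy": 0, "wz": 0, "hand": -0.4}
    - {"x": 0, "y": 0, "z": 0, "wx": 0, "wy": 0, "wz": 0, "hand": -0.4}
    - {"x": 0, "y": 0, "z": 0, "wx": 0, "wy": 0, "wz": 0, "hand": -1}
    - {"x": 0, "y": 0, "z": 0, "wx": 0, "wy": 0, "wz": 0, "hand": -1}
    - {"x": 0, "y": 0, "z": 0, "wx": 0, "wy": 0, "wz": 0, "hand": -1}
    - {"x": 0, "y": 0, "z": 0, "wx": 0, "wy": 0, "wz": 0, "hand": -1}
    - {"x": 0, "y": 0, "z": 0, "wx": 0, "wy": 0, "wz": 0, "hand": -1}

```text
t: 5.1
tool_pos: [0.5979, 0.0564, 0.1226]
ee_rot: [-0.0, -0.189, 0.982, -0.0]
ft_force: [0.2, 1.5, 0.2]
width: 0.0335
```

Call:
jog_arm:
  plan:
    - {"x": 0, "y": 0, "z": 0, "wx": 0, "wy": 0, "wz": 0, "hand": -1}
    - {"x": 0, "y": 0, "z": 0, "wx": 0, "wy": 0, "wz": 0, "hand": -1}
    - {"x": 0, "y": 0, "z": 0, "wx": 0, "wy": 0, "wz": 0, "hand": -1}
    - {"x": 0, "y": 0, "z": 0, "wx": 0, "wy": 0, "wz": 0, "hand": -1}
    - {"x": 0, "y": 0, "z": 0, "wx": 0, "wy": 0, "wz": 0, "hand": -1}
    - {"x": 0, "y": 0, "z": 0, "wx": 0, "wy": 0, "wz": 0, "hand": -1}
    - {"x": 0, "y": 0, "z": 0, "wx": 0, "wy": 0, "wz": 0, "hand": -1}
    - {"x": 0, "y": 0, "z": 0, "wx": 0, "wy": 0, "wz": 0, "hand": -1}

```text
t: 5.9
tool_pos: [0.5979, 0.0564, 0.1226]
ee_rot: [-0.0, -0.189, 0.982, -0.0]
ft_force: [0.4, -0.6, -0.3]
width: 0.0198
```

Run:
```python
from h import *
o=observe();print(o["tool_pos"],o["width"],o["ft_force"],o["wrist_torque"],o["joints"])
f=snapshot("side")["frame"][:,:,::-1]; cv2.imwrite("pics/side2.png",cv2.resize(f[150:300,250:410],(640,600),interpolation=cv2.INTER_CUBIC))
```

```text
[0.59785175 0.05640546 0.12262505] 0.019834553612046585 [ 0.43844203 -0.61011477 -0.31472586] [-0.11325236 -0.03256079  0.05330066] [ 1.65648167e-02  5.50142864e-01  1.60050183e+00 -2.21038189e-05
  9.90951975e-01 -1.93375445e+00]
```

View pics/side2.png

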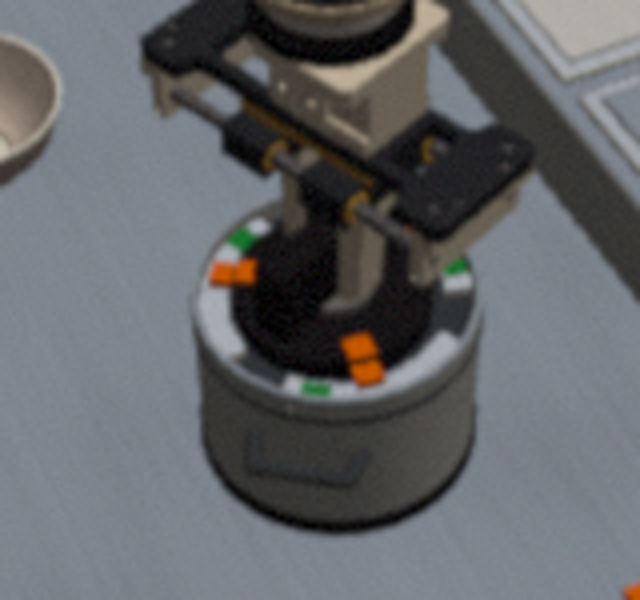

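Gripped at 19.8 mm with the arm on the bar; the side picture shows the near lug at about (362,358) of the crop, still on the lip. I turn it 40° clockwise, then 18° more.

Call:
jog_arm:
  plan:
    - {"x": 0, "y": 0, "z": 0, "wx": 0, "wy": 0, "wz": 1, "hand": -1}
    - {"x": 0, "y": 0, "z": 0, "wx": 0, "wy": 0, "wz": 1, "hand": -1}
    - {"x": 0, "y": 0, "z": 0, "wx": 0, "wy": 0, "wz": 1, "hand": -1}
    - {"x": 0, "y": 0, "z": 0, "wx": 0, "wy": 0, "wz": 1, "hand": -1}
    - {"x": 0, "y": 0, "z": 0, "wx": 0, "wy": 0, "wz": 1, "hand": -1}
    - {"x": 0, "y": 0, "z": 0, "wx": 0, "wy": 0, "wz": 1, "hand": -1}
    - {"x": 0, "y": 0, "z": 0, "wx": 0, "wy": 0, "wz": 1, "hand": -1}
    - {"x": 0, "y": 0, "z": 0, "wx": 0, "wy": 0, "wz": 1, "hand": -1}

```text
t: 6.75
tool_pos: [0.5977, 0.0566, 0.1226]
ee_rot: [-0.0, 0.16, 0.987, 0.0]
ft_force: [-0.0, 0.5, 0.4]
width: 0.0198
```

Call:
jog_arm:
  plan:
    - {"x": 0, "y": 0, "z": 0, "wx": 0, "wy": 0, "wz": 1, "hand": -1}
    - {"x": 0, "y": 0, "z": 0, "wx": 0, "wy": 0, "wz": 1, "hand": -1}
    - {"x": 0, "y": 0, "z": 0, "wx": 0, "wy": 0, "wz": 1, "hand": -1}
    - {"x": 0, "y": 0, "z": 0, "wx": 0, "wy": 0, "wz": 0.6, "hand": -1}
    - {"x": 0, "y": 0, "z": 0, "wx": 0, "wy": 0, "wz": 0, "hand": -1}
    - {"x": 0, "y": 0, "z": 0, "wx": 0, "wy": 0, "wz": 0, "hand": -1}
    - {"x": 0, "y": 0, "z": 0, "wx": 0, "wy": 0, "wz": 0, "hand": -1}
    - {"x": 0, "y": 0, "z": 0, "wx": 0, "wy": 0, "wz": 0, "hand": -1}

```text
t: 7.55
tool_pos: [0.5977, 0.0564, 0.1225]
ee_rot: [-0.0, 0.311, 0.95, -0.0]
ft_force: [-0.3, -0.4, -3.5]
width: 0.0201
```

Run:
```python
from h import *
o=observe();print(o["tool_pos"],o["width"],o["ft_force"],o["wrist_torque"],o["ee_rot"])
f=snapshot("side")["frame"][:,:,::-1];g=snapshot("top")["frame"][:,:,::-1]
cv2.imwrite("pics/v3.png",np.hstack([cv2.resize(f[170:290,280:380],(400,480),interpolation=cv2.INTER_CUBIC),cv2.resize(g[165:285,245:345],(400,480),interpolation=cv2.INTER_CUBIC)]))
```

```text
[0.59773928 0.05644645 0.12252108] 0.020078222345120977 [-0.30055272 -0.41875147 -3.50196289] [-0.20866117 -0.02657125  0.01226597] [-1.60440760e-04  3.10758593e-01  9.50488858e-01 -4.30307442e-05]
```

View pics/v3.png

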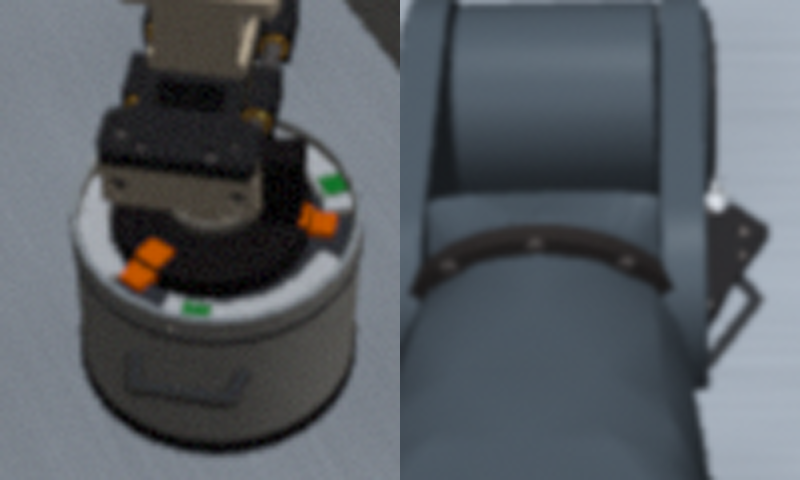

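Vertical force now reads -3.5 N: the lid's weight hangs on the gripper, so the lugs are free over the slots. I check the lug angle against the slot before lowering.

Run:
```python
from h import *
np.set_printoptions(precision=4,suppress=True)
s,g,o,G,O=measure("side")
c0=np.array([.6012,.0547])
for p,a in G:print("g",p,a,np.degrees(np.arctan2(p[1]-c0[1],p[0]-c0[0])))
for p,a in O:print("o",p,a,np.degrees(np.arctan2(p[1]-c0[1],p[0]-c0[0])),np.hypot(p[1]-c0[1],p[0]-c0[0]))
for r in (.059,.063,.066):
      th=np.radians(np.r_[np.arange(-180,-132,3),np.arange(-66,-6,3)]);X=np.c_[c0[0]+r*np.cos(th),c0[1]+r*np.sin(th),0*th+.11]
      q=proj(s,X);v=cv2.remap(s["frame"],q[:,0].astype(np.float32),q[:,1].astype(np.float32),cv2.INTER_LINEAR).reshape(-1,3)
      print(r,[(int(round(np.degrees(t))),k.tolist()) for t,k in zip(th,v)])
```

```text
g [0.665  0.0465 0.11  ] 26 -7.320945915830002
g [0.5635 0.0029 0.11  ] 16 -126.02170110080006
o [0.6437 0.0241 0.1145] 46 -35.79297280987586 0.05238479260775304
o [0.5528 0.0372 0.1145] 80 -160.15999709683095 0.05149602232252352
0.059 [(-180, [145, 149, 155]), (-177, [146, 150, 157]), (-174, [139, 144, 151]), (-171, [137, 132, 134]), (-168, [166, 99, 75]), (-165, [188, 83, 4]), (-162, [193, 84, 0]), (-159, [192, 85, 0]), (-156, [172, 75, 0]), (-153, [114, 54, 22]), (-150, [57, 44, 46]), (-147, [40, 43, 49]), (-144, [45, 47, 50]), (-141, [89, 91, 96]), (-138, [123, 126, 131]), (-135, [120, 127, 130]), (-66, [150, 155, 162]), (-63, [151, 157, 163]), (-60, [149, 154, 160]), (-57, [147, 152, 157]), (-54, [138, 142, 148]), (-51, [89, 93, 96]), (-48, [49, 53, 57]), (-45, [52, 43, 46]), (-42, [82, 44, 27]), (-39, [129, 57, 6]), (-36, [163, 73, 11]), (-33, [174, 78, 12]), (-30, [180, 80, 11]), (-27, [169, 87, 46]), (-24, [146, 117, 111]), (-21, [157, 161, 165]), (-18, [160, 165, 170]), (-15, [126, 144, 137]), (-12, [75, 121, 86]), (-9, [47, 113, 62])]
0.063 [(-180, [164, 168, 174]), (-177, 
[... 924 characters left out ...]
, (-165, [102, 76, 66]), (-162, [92, 59, 48]), (-159, [87, 57, 48]), (-156, [83, 56, 50]), (-153, [74, 61, 62]), (-150, [68, 71, 75]), (-147, [66, 70, 76]), (-144, [62, 67, 72]), (-141, [98, 101, 109]), (-138, [150, 156, 162]), (-135, [155, 162, 166]), (-66, [159, 164, 170]), (-63, [161, 166, 173]), (-60, [163, 169, 175]), (-57, [163, 167, 175]), (-54, [145, 150, 155]), (-51, [83, 85, 90]), (-48, [52, 54, 58]), (-45, [46, 50, 55]), (-42, [49, 52, 58]), (-39, [46, 48, 53]), (-36, [45, 46, 53]), (-33, [45, 47, 52]), (-30, [50, 50, 55]), (-27, [65, 64, 66]), (-24, [103, 104, 104]), (-21, [152, 153, 158]), (-18, [162, 167, 172]), (-15, [131, 147, 141]), (-12, [62, 117, 75]), (-9, [20, 110, 43])]
```

Lugs at about -36 to -38°, slot centre about -36.5°, with ±8° clearance, so they are aligned. I lower 6 mm.

Call:
jog_arm:
  force: 60
  plan:
    - {"x": 0, "y": 0, "z": 0.04, "wx": 0, "wy": 0, "wz": 0, "hand": -1}
    - {"x": 0, "y": 0, "z": 0.04, "wx": 0, "wy": 0, "wz": 0, "hand": -1}
    - {"x": 0, "y": 0, "z": 0.04, "wx": 0, "wy": 0, "wz": 0, "hand": -1}
    - {"x": 0, "y": 0, "z": 0.04, "wx": 0, "wy": 0, "wz": 0, "hand": -1}
    - {"x": 0, "y": 0, "z": 0.04, "wx": 0, "wy": 0, "wz": 0, "hand": -1}
    - {"x": 0, "y": 0, "z": 0, "wx": 0, "wy": 0, "wz": 0, "hand": -1}
    - {"x": 0, "y": 0, "z": 0, "wx": 0, "wy": 0, "wz": 0, "hand": -1}
    - {"x": 0, "y": 0, "z": 0, "wx": 0, "wy": 0, "wz": 0, "hand": -1}

```text
t: 8.5
tool_pos: [0.5979, 0.0564, 0.1166]
ee_rot: [0.0, 0.311, 0.95, 0.0]
ft_force: [0.1, -0.4, -1.7]
width: 0.0199
```

It dropped with no resistance. Now I press about 8 mm.

Call:
jog_arm:
  plan:
    - {"x": 0, "y": 0, "z": 0.06, "wx": 0, "wy": 0, "wz": 0, "hand": -1}
    - {"x": 0, "y": 0, "z": 0.06, "wx": 0, "wy": 0, "wz": 0, "hand": -1}
    - {"x": 0, "y": 0, "z": 0.06, "wx": 0, "wy": 0, "wz": 0, "hand": -1}
    - {"x": 0, "y": 0, "z": 0.06, "wx": 0, "wy": 0, "wz": 0, "hand": -1}
    - {"x": 0, "y": 0, "z": 0.03, "wx": 0, "wy": 0, "wz": 0, "hand": -1}
    - {"x": 0, "y": 0, "z": 0, "wx": 0, "wy": 0, "wz": 0, "hand": -1}
    - {"x": 0, "y": 0, "z": 0, "wx": 0, "wy": 0, "wz": 0, "hand": -1}
    - {"x": 0, "y": 0, "z": 0, "wx": 0, "wy": 0, "wz": 0, "hand": -1}

```text
t: 9.3
tool_pos: [0.598, 0.0564, 0.1097]
ee_rot: [0.0, 0.311, 0.95, 0.0]
ft_force: [-5.0, 0.9, 12.4]
width: 0.0196
```

Call:
jog_arm:
  plan:
    - {"x": 0, "y": 0, "z": 0.04, "wx": 0, "wy": 0, "wz": 0, "hand": -1}
    - {"x": 0, "y": 0, "z": 0.03, "wx": 0, "wy": 0, "wz": 0, "hand": -1}
    - {"x": 0, "y": 0, "z": 0, "wx": 0, "wy": 0, "wz": 0, "hand": -1}
    - {"x": 0, "y": 0, "z": 0, "wx": 0, "wy": 0, "wz": 0, "hand": -1}
    - {"x": 0, "y": 0, "z": 0, "wx": 0, "wy": 0, "wz": 0, "hand": -1}
    - {"x": 0, "y": 0, "z": 0, "wx": 0, "wy": 0, "wz": 0, "hand": -1}
    - {"x": 0, "y": 0, "z": 0, "wx": 0, "wy": 0, "wz": 0, "hand": -1}
    - {"x": 0, "y": 0, "z": 0, "wx": 0, "wy": 0, "wz": 0, "hand": -1}

```text
t: 10.1
tool_pos: [0.5981, 0.0564, 0.1079]
ee_rot: [0.0, 0.311, 0.95, 0.0]
ft_force: [-5.6, -0.3, 14.5]
width: 0.0194
```

Run:
```python
from h import *
o=observe();print(o["tool_pos"],o["width"],o["ft_force"],o["wrist_torque"])
f=snapshot("side")["frame"][:,:,::-1]
cv2.imwrite("pics/v4.png",cv2.resize(f[170:290,280:380],(500,600),interpolation=cv2.INTER_CUBIC))
```

```text
[0.5980572  0.0564309  0.10785918] 0.019362776166406942 [-5.59785302 -0.33485437 14.47978583] [-0.14758011  1.3055051   0.05548694]
```

View pics/v4.png

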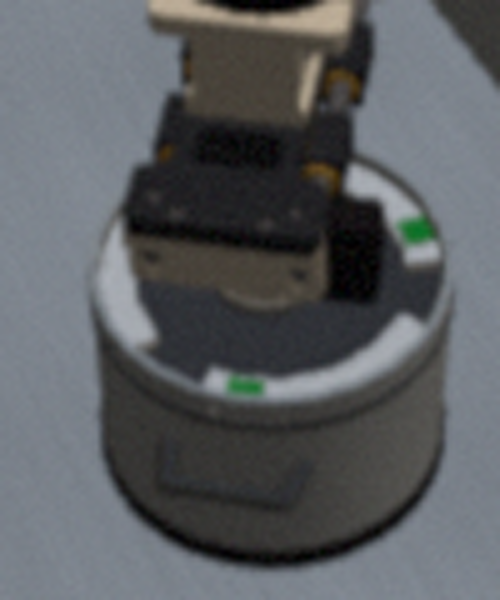

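Run:
```python
from h import *
f=snapshot("side")["frame"][:,:,::-1]
cv2.imwrite("pics/v5.png",f)
c=cv2.resize(f[200:270,290:375],(780,600),interpolation=cv2.INTER_CUBIC)
cv2.imwrite("pics/v5c.png",np.clip(c.astype(float)*2,0,255).astype(np.uint8))
```

```text
(no output)
```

View pics/v5.png

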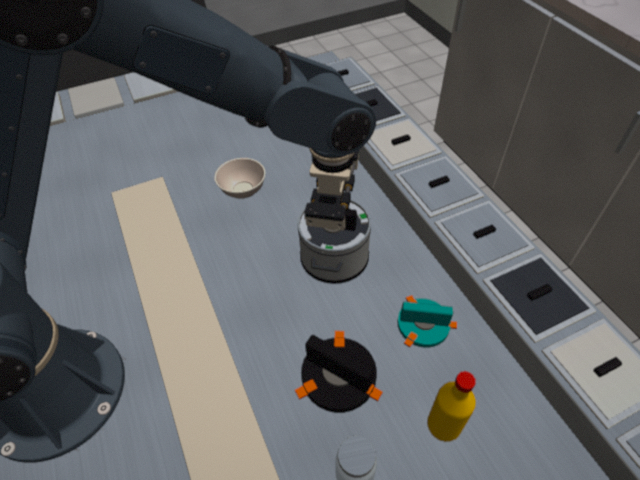

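View pics/v5c.png

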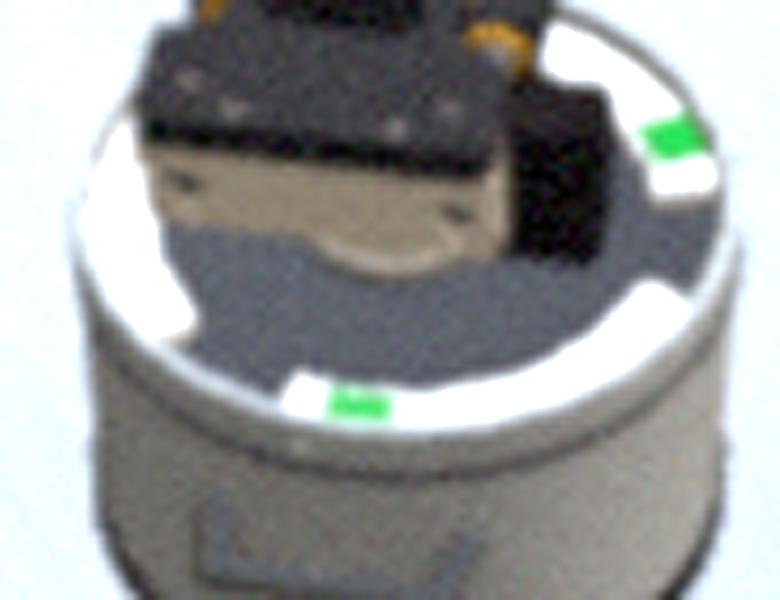

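The grey cover is the slots' dark floor disc, at about 104 mm, now hiding the lid top that I have pushed below it. This fits an underside height of about 87.3 mm, i.e. 8.7 mm of travel. The -5.6 N side force suggests I'm about 1 mm too far in +x, so I ease that and start the twist.

Call:
jog_arm:
  plan:
    - {"x": 0.04, "y": -0.03, "z": 0.01, "wx": 0, "wy": 0, "wz": 0, "hand": -1}
    - {"x": 0, "y": 0, "z": 0, "wx": 0, "wy": 0, "wz": 0.3, "hand": -1}
    - {"x": 0, "y": 0, "z": 0, "wx": 0, "wy": 0, "wz": 0.6, "hand": -1}
    - {"x": 0, "y": 0, "z": 0, "wx": 0, "wy": 0, "wz": 0.6, "hand": -1}
    - {"x": 0, "y": 0, "z": 0, "wx": 0, "wy": 0, "wz": 0.6, "hand": -1}
    - {"x": 0, "y": 0, "z": 0, "wx": 0, "wy": 0, "wz": 0.6, "hand": -1}
    - {"x": 0, "y": 0, "z": 0, "wx": 0, "wy": 0, "wz": 0.6, "hand": -1}
    - {"x": 0, "y": 0, "z": 0, "wx": 0, "wy": 0, "wz": 0.6, "hand": -1}

```text
t: 11.0
tool_pos: [0.5981, 0.056, 0.1082]
ee_rot: [0.002, 0.468, 0.884, 0.001]
ft_force: [0.4, -1.7, 14.3]
width: 0.0194
```

```bash
cat > chk.py <<'E'
import sys
from h import *
np.set_printoptions(precision=4,suppress=True)
o=observe();q=o["ee_rot"];print(o["tool_pos"],o["width"],o["ft_force"],o["wrist_torque"],"baryaw",2*np.degrees(np.arctan2(q[2],q[1]))-180,"j6",o["joints"][5])
s,g,oo,G,O=measure("side");c0=np.array([.6012,.0547])
for p,a in G:print("g",p,a,np.degrees(np.arctan2(p[1]-c0[1],p[0]-c0[0])))
f=s["frame"][:,:,::-1]
cv2.imwrite(sys.argv[1],cv2.resize(f[180:290,285:385],(500,550),interpolation=cv2.INTER_CUBIC))
E
python3 chk.py pics/v6.png
```

```text
[0.5981 0.056  0.1082] 0.019396923595147497 [ 0.4279 -1.6964 14.3316] [-0.6617  0.3675  0.1801] baryaw -55.85134853106899 j6 -0.5791634263517309
g [0.6646 0.0468 0.11  ] 24 -7.088659397262988
g [0.5639 0.0029 0.11  ] 17 -125.78808285824535
```

View pics/v6.png

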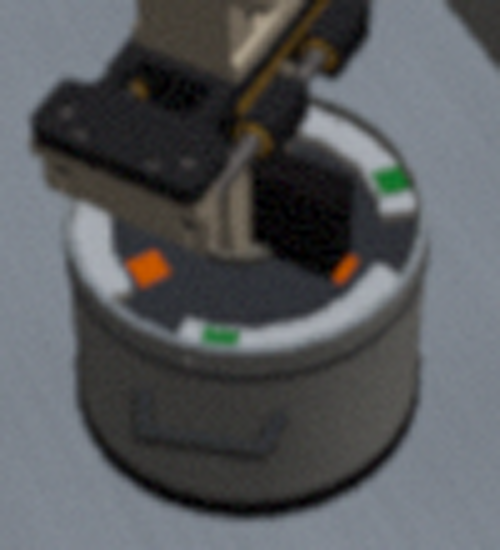

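The lid turns and the crock's marks stay put (-7.1°, -125.8°). I continue the twist with a touch more pressure.

Call:
jog_arm:
  plan:
    - {"x": 0, "y": 0, "z": 0.02, "wx": 0, "wy": 0, "wz": 0.6, "hand": -1}
    - {"x": 0, "y": 0, "z": 0.01, "wx": 0, "wy": 0, "wz": 0.6, "hand": -1}
    - {"x": 0, "y": 0, "z": 0, "wx": 0, "wy": 0, "wz": 0.6, "hand": -1}
    - {"x": 0, "y": 0, "z": 0, "wx": 0, "wy": 0, "wz": 0.6, "hand": -1}
    - {"x": 0, "y": 0, "z": 0, "wx": 0, "wy": 0, "wz": 0.6, "hand": -1}
    - {"x": 0, "y": 0, "z": 0, "wx": 0, "wy": 0, "wz": 0.6, "hand": -1}
    - {"x": 0, "y": 0, "z": 0, "wx": 0, "wy": 0, "wz": 0.6, "hand": -1}
    - {"x": 0, "y": 0, "z": 0, "wx": 0, "wy": 0, "wz": 0.6, "hand": -1}

```text
t: 11.85
tool_pos: [0.5984, 0.0559, 0.1076]
ee_rot: [0.002, 0.642, 0.767, 0.001]
ft_force: [1.0, -2.9, 17.5]
width: 0.0198
```

```bash
python3 chk.py pics/v7.png
```

```text
[0.5984 0.0559 0.1076] 0.01983579257671931 [ 1.042  -2.8663 17.4806] [-0.6811  0.4243  0.2131] baryaw -79.85125915872905 j6 -0.16032928705053595
g [0.6645 0.0466 0.11  ] 27 -7.307451825751686
g [0.5639 0.0029 0.11  ] 17 -125.78808285824535
```

View pics/v7.png

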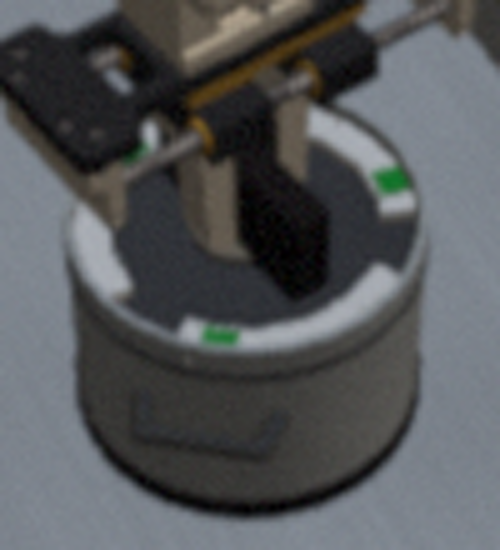

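Call:
jog_arm:
  plan:
    - {"x": 0, "y": 0, "z": 0, "wx": 0, "wy": 0, "wz": 0.6, "hand": -1}
    - {"x": 0, "y": 0, "z": 0, "wx": 0, "wy": 0, "wz": 0.6, "hand": -1}
    - {"x": 0, "y": 0, "z": 0, "wx": 0, "wy": 0, "wz": 0.6, "hand": -1}
    - {"x": 0, "y": 0, "z": 0, "wx": 0, "wy": 0, "wz": 0.6, "hand": -1}
    - {"x": 0, "y": 0, "z": 0, "wx": 0, "wy": 0, "wz": 0.6, "hand": -1}
    - {"x": 0, "y": 0, "z": 0, "wx": 0, "wy": 0, "wz": 0.6, "hand": -1}
    - {"x": 0, "y": 0, "z": 0, "wx": 0, "wy": 0, "wz": 0.6, "hand": -1}
    - {"x": 0, "y": 0, "z": 0, "wx": 0, "wy": 0, "wz": 0.6, "hand": -1}

```text
t: 12.7
tool_pos: [0.5984, 0.056, 0.1076]
ee_rot: [0.002, 0.787, 0.617, 0.002]
ft_force: [0.3, -3.0, 17.6]
width: 0.0197
```

Call:
jog_arm:
  plan:
    - {"x": 0, "y": 0, "z": 0, "wx": 0, "wy": 0, "wz": 0.6, "hand": -1}
    - {"x": 0, "y": 0, "z": 0, "wx": 0, "wy": 0, "wz": 0.6, "hand": -1}
    - {"x": 0, "y": 0, "z": 0, "wx": 0, "wy": 0, "wz": 0.6, "hand": -1}
    - {"x": 0, "y": 0, "z": 0, "wx": 0, "wy": 0, "wz": 0.6, "hand": -1}
    - {"x": 0, "y": 0, "z": 0, "wx": 0, "wy": 0, "wz": 0.4, "hand": -1}
    - {"x": 0, "y": 0, "z": 0, "wx": 0, "wy": 0, "wz": 0.4, "hand": -1}
    - {"x": 0, "y": 0, "z": 0, "wx": 0, "wy": 0, "wz": 0.2, "hand": -1}
    - {"x": 0, "y": 0, "z": 0, "wx": 0, "wy": 0, "wz": 0, "hand": -1}

```text
t: 13.5
tool_pos: [0.5983, 0.0561, 0.1076]
ee_rot: [0.002, 0.869, 0.494, 0.002]
ft_force: [0.3, -3.4, 16.8]
width: 0.0199
```

```bash
python3 chk.py pics/v8.png
```

```text
[0.5983 0.0561 0.1076] 0.019880901749754917 [ 0.2698 -3.4139 16.7977] [-0.4978  0.554   0.1255] baryaw -120.77121198921816 j6 0.5537840018277582
g [0.5729 0.1125 0.11  ] 24 116.10599225140253
g [0.6648 0.0466 0.11  ] 25 -7.304022524132269
g [0.5639 0.0029 0.11  ] 17 -125.78808285824535
```

View pics/v8.png

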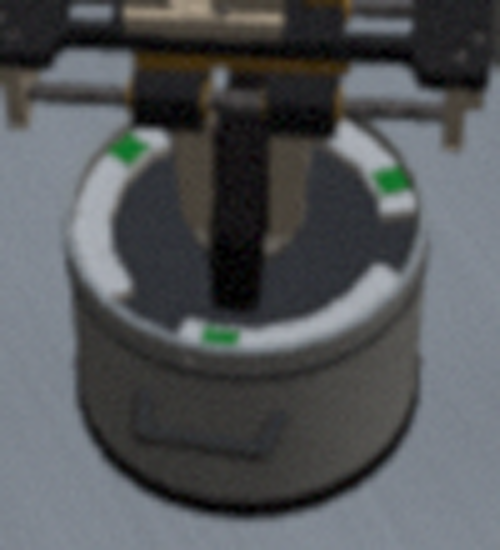

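Bar at -121°, no stop felt yet (it is expected near -127°). I go on in small steps.

Call:
jog_arm:
  plan:
    - {"x": 0, "y": 0, "z": 0, "wx": 0, "wy": 0, "wz": 0.3, "hand": -1}
    - {"x": 0, "y": 0, "z": 0, "wx": 0, "wy": 0, "wz": 0.3, "hand": -1}
    - {"x": 0, "y": 0, "z": 0, "wx": 0, "wy": 0, "wz": 0.3, "hand": -1}
    - {"x": 0, "y": 0, "z": 0, "wx": 0, "wy": 0, "wz": 0.1, "hand": -1}
    - {"x": 0, "y": 0, "z": 0, "wx": 0, "wy": 0, "wz": 0, "hand": -1}
    - {"x": 0, "y": 0, "z": 0, "wx": 0, "wy": 0, "wz": 0, "hand": -1}
    - {"x": 0, "y": 0, "z": 0, "wx": 0, "wy": 0, "wz": 0, "hand": -1}
    - {"x": 0, "y": 0, "z": 0, "wx": 0, "wy": 0, "wz": 0, "hand": -1}

```text
t: 14.35
tool_pos: [0.598, 0.056, 0.1076]
ee_rot: [0.001, 0.89, 0.457, 0.002]
ft_force: [-2.8, -4.0, 19.5]
width: 0.0195
```

```bash
python3 chk.py pics/v9.png
```

```text
[0.598  0.056  0.1076] 0.01951615116426 [-2.7759 -3.9655 19.5076] [-0.4395  0.8631  0.9066] baryaw -125.65220088573791 j6 0.6394399750785725
g [0.573  0.1128 0.11  ] 23 115.873202973571
g [0.665  0.0465 0.11  ] 26 -7.320945915830002
g [0.5639 0.0029 0.11  ] 17 -125.78808285824535
```

The torque has risen to 0.91 N m with the bar at -125.7°: that's the stop, and the crock's marks have not moved. I relax the torque by about 1°, let the lid rise, then open.

Call:
jog_arm:
  plan:
    - {"x": 0, "y": 0, "z": 0, "wx": 0, "wy": 0, "wz": -0.15, "hand": -1}
    - {"x": 0, "y": 0, "z": 0, "wx": 0, "wy": 0, "wz": 0, "hand": -1}
    - {"x": 0, "y": 0, "z": -0.05, "wx": 0, "wy": 0, "wz": 0, "hand": -1}
    - {"x": 0, "y": 0, "z": -0.05, "wx": 0, "wy": 0, "wz": 0, "hand": -1}
    - {"x": 0, "y": 0, "z": -0.05, "wx": 0, "wy": 0, "wz": 0, "hand": -1}
    - {"x": 0, "y": 0, "z": -0.05, "wx": 0, "wy": 0, "wz": 0, "hand": -1}
    - {"x": 0, "y": 0, "z": 0, "wx": 0, "wy": 0, "wz": 0, "hand": -1}
    - {"x": 0, "y": 0, "z": 0, "wx": 0, "wy": 0, "wz": 0, "hand": -1}

```text
t: 15.2
tool_pos: [0.5978, 0.056, 0.1124]
ee_rot: [0.001, 0.887, 0.462, 0.001]
ft_force: [3.2, -3.3, 10.0]
width: 0.0196
```

```bash
python3 chk.py pics/v10.png
```

```text
[0.5978 0.056  0.1124] 0.01960204824765189 [ 3.1713 -3.2509  9.9719] [-0.6277 -0.2472  0.3923] baryaw -124.97735830027455 j6 0.6271800596563084
g [0.5731 0.1123 0.11  ] 25 116.02435604147614
g [0.6645 0.0466 0.11  ] 25 -7.324980032200289
g [0.5635 0.0027 0.11  ] 15 -125.93682701032523
```

View pics/v10.png

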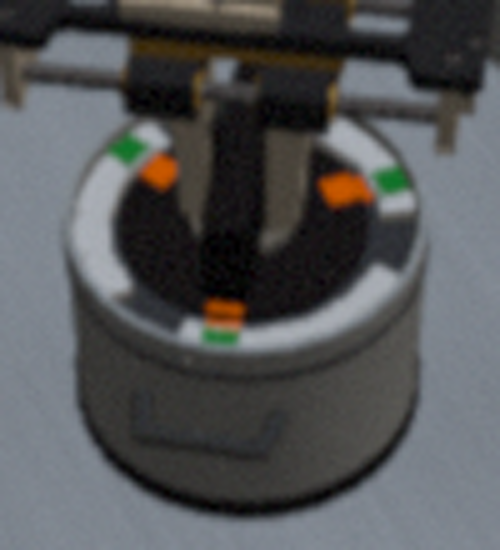

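The lid has risen. All three orange marks sit beside the green ones: (160,172)/(128,150), (345,190)/(393,180), (223,312)/(221,336). I open half-way and lift off.

Call:
jog_arm:
  plan:
    - {"x": 0, "y": 0, "z": -0.03, "wx": 0, "wy": 0, "wz": 0, "hand": -1}
    - {"x": 0, "y": 0, "z": 0, "wx": 0, "wy": 0, "wz": 0, "hand": -0.1}
    - {"x": 0, "y": 0, "z": 0, "wx": 0, "wy": 0, "wz": 0, "hand": -0.1}
    - {"x": 0, "y": 0, "z": 0, "wx": 0, "wy": 0, "wz": 0, "hand": -0.1}
    - {"x": 0, "y": 0, "z": 0, "wx": 0, "wy": 0, "wz": 0, "hand": -0.1}
    - {"x": 0, "y": 0, "z": 0, "wx": 0, "wy": 0, "wz": 0, "hand": -0.1}
    - {"x": 0, "y": 0, "z": 0, "wx": 0, "wy": 0, "wz": 0, "hand": -0.1}
    - {"x": 0, "y": 0, "z": 0, "wx": 0, "wy": 0, "wz": 0, "hand": -0.1}

```text
t: 16.05
tool_pos: [0.5963, 0.0564, 0.1121]
ee_rot: [-0.0, 0.887, 0.462, -0.0]
ft_force: [-0.8, 1.1, -0.7]
width: 0.0417
```

Call:
jog_arm:
  plan:
    - {"x": 0, "y": 0, "z": -0.3, "wx": 0, "wy": 0, "wz": 0, "hand": -0.1}
    - {"x": 0, "y": 0, "z": -0.5, "wx": 0, "wy": 0, "wz": 0, "hand": -0.1}
    - {"x": 0, "y": 0, "z": -0.7, "wx": 0, "wy": 0, "wz": 0, "hand": -0.1}
    - {"x": 0, "y": 0, "z": -0.7, "wx": 0, "wy": 0, "wz": 0, "hand": -0.1}
    - {"x": 0, "y": 0, "z": -0.7, "wx": 0, "wy": 0, "wz": 0, "hand": -0.1}
    - {"x": 0, "y": 0, "z": -0.7, "wx": 0, "wy": 0, "wz": 0, "hand": -0.1}
    - {"x": 0, "y": 0, "z": -0.3, "wx": 0, "wy": 0, "wz": 0, "hand": -0.1}
    - {"x": 0, "y": 0, "z": 0, "wx": 0, "wy": 0, "wz": 0, "hand": -0.1}

```text
t: 16.85
tool_pos: [0.5969, 0.0564, 0.231]
ee_rot: [0.001, 0.887, 0.462, 0.001]
ft_force: [0.6, 0.3, -0.7]
width: 0.0419
```

Run:
```python
from h import *
o=observe();print(o["tool_pos"],o["ee_rot"],o["ft_force"])
```

```text
[0.59691811 0.05641927 0.2309588 ] [6.44835831e-04 8.87032282e-01 4.61705088e-01 1.31420702e-03] [ 0.55095521  0.27607501 -0.66258056]
```

Call:
jog_arm:
  plan:
    - {"x": 0.3, "y": -0.9, "z": 0, "wx": 0, "wy": 0, "wz": 0, "hand": -0.1}
    - {"x": 0.3, "y": -0.9, "z": 0, "wx": 0, "wy": 0, "wz": 0, "hand": -0.1}
    - {"x": 0.3, "y": -0.9, "z": 0, "wx": 0, "wy": 0, "wz": 0, "hand": -0.1}
    - {"x": 0.3, "y": -0.9, "z": 0, "wx": 0, "wy": 0, "wz": 0, "hand": -0.1}
    - {"x": 0.3, "y": -0.9, "z": 0, "wx": 0, "wy": 0, "wz": 0, "hand": -0.1}
    - {"x": 0.3, "y": -0.9, "z": 0, "wx": 0, "wy": 0, "wz": 0, "hand": -0.1}
    - {"x": 0.3, "y": -0.9, "z": 0, "wx": 0, "wy": 0, "wz": 0, "hand": -0.1}
    - {"x": 0.3, "y": -0.9, "z": 0, "wx": 0, "wy": 0, "wz": 0, "hand": -0.1}

```text
t: 17.65
tool_pos: [0.4595, 0.2399, 0.2283]
ee_rot: [-0.0, 0.887, 0.462, -0.001]
ft_force: [0.0, 0.5, 0.4]
width: 0.0416
```

Run:
```python
from h import *
np.set_printoptions(precision=4,suppress=True)
for n,c0 in(("top",(.5975,.0565)),("side",(.6012,.0547))):
    s,g,o,G,O=measure(n,zo=.1085)
    for k,L in(("g",G),("o",O)):
        for p,a in L:print(n,k,p,a,np.degrees(np.arctan2(p[1]-c0[1],p[0]-c0[0])),np.hypot(p[0]-c0[0],p[1]-c0[1]))
    cv2.imwrite(f"pics/end_{n}.png",s["frame"][:,:,::-1])
a=cv2.imread("pics/end_top.png")[178:268,250:350]; b=cv2.imread("pics/end_side.png")[180:290,285:385]
c=np.zeros((440,800,3),np.uint8);c[:360,:400]=cv2.resize(a,(400,360),interpolation=cv2.INTER_CUBIC);c[:,400:]=cv2.resize(b,(400,440),interpolation=cv2.INTER_CUBIC)
cv2.imwrite("pics/endcrop.png",c)
```

```text
top g [0.6617 0.0499 0.11  ] 24 -5.85388444695661 0.06455804566611753
top g [0.5698 0.1156 0.11  ] 24 115.09570794663263 0.06525926191778643
top g [0.5588 0.0039 0.11  ] 22 -126.33757515822194 0.06526155909631323
top o [0.6415 0.0554 0.1085] 49 -1.4747324723247086 0.044020838288458354
top o [0.578  0.0992 0.1085] 43 114.53368079328062 0.04691704960708965
top o [0.567  0.0172 0.1085] 27 -127.84698746913612 0.049740783240483054
side g [0.5729 0.1125 0.11  ] 24 116.10599225140253 0.06437896593842464
side g [0.6644 0.0464 0.11  ] 27 -7.482898586768863 0.06374893662036232
side g [0.5633 0.0027 0.11  ] 14 -126.08825858187467 0.06440479895693407
side o [0.5812 0.0961 0.1085] 32 115.81138857418509 0.045967669753793634
side o [0.645  0.0522 0.1085] 44 -3.309418851888841 0.04391013220337852
side o [0.5724 0.0157 0.1085] 11 -126.42888215355833 0.048428981419779527
side o [0.5683 0.0105 0.1085] 7 -126.66114179048124 0.05513515969229577
```

View pics/endcrop.png

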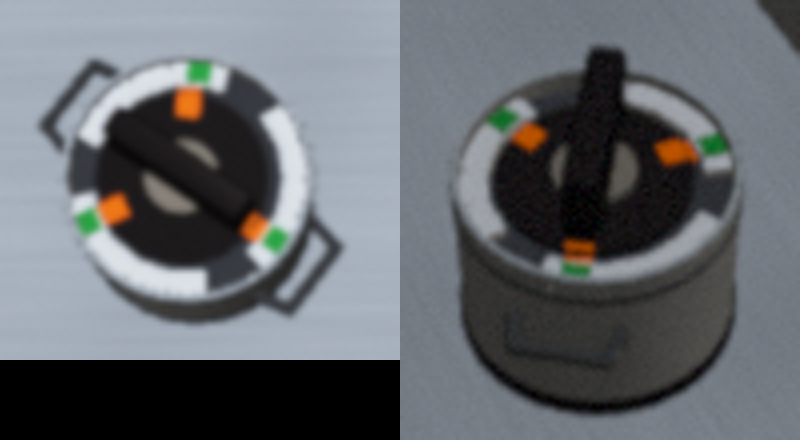

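View pics/end_top.png

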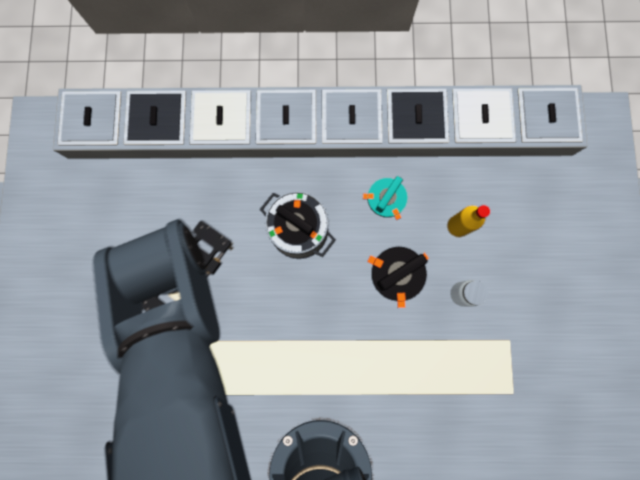

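View pics/end_side.png

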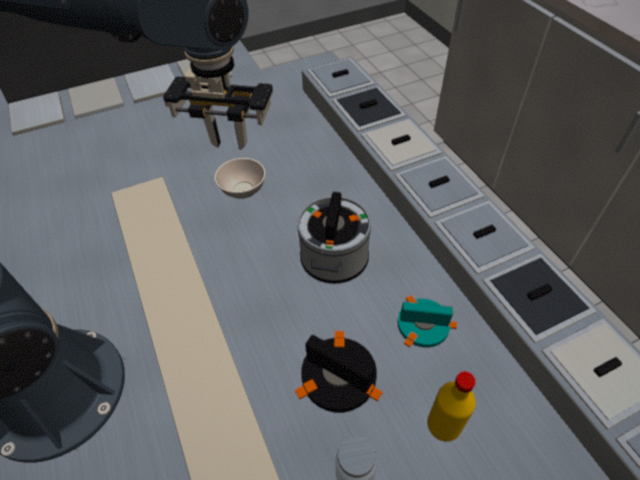

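The bowl (240,178), bottle (452,408), shaker (356,460) and crock (335,240) are all where they were, and the gripper is clear of everything. I hand in.

```bash
python3 -c "
from plant import *
print(hand_in())"
```

```text
the job is handed in; nothing more can be done
None
```

The lid is locked on the crock and the job is handed in at about 18 s; no verdict was reported. I gripped the bar knob and turned the lid 58° clockwise until the lugs hung free over the slots. I then lowered it 6 mm and pressed it down about 9 mm (14–19 N). Still pressing, I twisted it about 90° clockwise until the stop pushed back at 0.9 N m, then eased off about 1° and let go.

**Last checks**
- **Lugs and height:** in both camera views every lug is within about 4° of a green mark. Its height matches the sprung-up position to about 1–2 mm, judged from the two views agreeing rather than measured directly.
- **Crock:** its green marks moved by less than about 1 mm, so it did not spin or slide.
- **Bystanders:** the bottle, bowl and shaker are where they were, and the gripper touches nothing.

**What disagreed**
- The stop torque went slightly over the 0.8 N m at which the crock was said to turn, but no movement showed.
- The two cameras differ by about 3 mm in position.
- The lid sits about 2 mm off centre, within its 4 mm play.

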